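Stand up the toppled ring mandrel and slide it home on its counter rail

ROBOT

A 7-joint arm with a two-finger parallel gripper is mounted at the origin on the work surface. World frame = base frame: x ahead of the robot, y to its left, z up, the work surface at z = 0. Lengths are in m, angles in rad, forces in N, time in s.
With the tool pointing down it reaches from about 0.4 to 0.875 m from the base axis. Payload 19.3 kg.
Tool frame: the origin (TCP) lies midway between the tips of the shut fingers; the grasp point (between the pads) lies 19 mm behind it; z points along the fingers, y is the line along which they close (so a half turn about z gives the same grasp; the last joint's range is limited). The gripper opens to 85 mm and grips with 20 to 120 N. Pads are 22 mm wide; open, the fingers measure 114 mm over their backs; the gripper's body (76 mm by 85 mm) begins 54 mm behind the grasp point. The pads swing forward as they close: fully open they stand 13 mm farther back than shut.
Start: joints at [-1.234, 0.521, -0.036, 1.599, 0.021, 1.021, -0.113], TCP at [0.247, 0.574, 0.231] pointing down, gripper open.
Joint ranges: [-2.91, 2.91], [-0.3, 2.13], [-1.5, 1.42], [0.17, 2.43], [-1.26, 4.41], [0.16, 1.93], [-2.52, 2.52]. Speed limits (rad/s): [1.89, 1.89, 2.39, 2.39, 3.01, 3.01, 3.01].

INTERFACE

Orientations are given as [roll, pitch, yaw] about the fixed x, y, z axes, in that order (R = Rz(yaw) Ry(pitch) Rx(roll)).
In Python, from workcell import bot gives the robot as it stands.
- The arm moves only by the shell command python3 nudge.py 'ROWS' [FORCE]. ROWS is a JSON list of rows, 1 to 5 of them, each of 7 numbers: the finger opening in m, then dx, dy, dz in m, then a rotation vector rx, ry, rz in rad; each row is the pose to reach, as a shift and turn from the pose commanded when the command began, along the tool's axes at that moment; what a row does not reach only later rows make up. A row lasts 1/8 s, in which the tool goes at most 0.0625 m and 0.188 rad, less where a joint would pass 70% of its speed; a pose out of reach is approached as far as the arm can. The fingers move at their own pace and stop on an object; FORCE is the grip in N (left out, the last holds). Time passes only in rows, so rows that do not move let the fingers close. It prints the time, the measured TCP pose, the force, the opening and the grip force at its end.
- bot.observe(): the state, without advancing time (a new reading comes with each control period).
- bot.grab_frame(name): name is "side" or "top"; returns the picture (420x560x3 uint8, blue, green, red); there is no depth.
- bot.calibration(name): a dict with "vfov" (degrees; the focal length in pixels is half the picture's height over the tangent of half this angle, whatever the lens; pixels are square), "cx", "cy" (the principal point, pixels), "dist_coeffs" ([k1, k2, p1, p2, k3] as OpenCV has them; the pictures are not rectified), "eye" and "attitude" of the camera in the world. Camera axes: x right, y down, z forward; pixel columns grow to the right and rows downward; lengths in m; the calibration is good to about 2 mm. A picture is of the moment at which its call begins. calibration takes no time and is no camera call.
- bot.job_done(): hands the job in; it is judged then, once.
The state is a dict: "clock": time; "qpos": joint angles; "qd": joint speeds; "joint_efforts": joint torques, N m; "position": TCP position; "tool_rot": TCP orientation; "force": force on the tool from outside, world axes, zero at the start; "moment": the same for the moment, N m; "grip_width": finger opening in m; "finger_force": force on a finger pad.
Only numpy, scipy, OpenCV 4.12 (cv2) and the standard library are available. Lean on these libraries where they do the work, as an engineer would, in place of code of your own. Each camera call takes 0.05 s, during which the arm holds its last target. There are 200 camera calls.

TASK

The black ring mandrel has been knocked over: stand it upright on the counter, then slide its aluminium shoe, ramped nose first, onto the T-rail from the rail's free rounded end, and push it fully home until the spring plunger of the brass stop drops into the groove of the shoe and holds it. Let go, and leave the other things on the counter where they are.

Things in the scene. Friction and masses are not known exactly. Their poses are not given: they have to be found in the camera images.
- mandrel: the module to mount, one rigid piece of about 0.6 kg: black steel ring mandrel on an aluminium shoe. Origin: on the mandrel's axis at the shoe's underside; +z up the mandrel, +x to the shoe's ramped nose, centre of mass at z 50 mm. At the start it lies on its +y side, tip roughly towards the robot, resting on the shoe's top +y edge and the tip: axis 10 degrees down to the tip, origin 33 mm high
- mandrel_tip (a point): centre of the mandrel's flat top end, z 150 mm in the mandrel's frame. The mandrel is round and tapers from 26 mm diameter at z 30 (top of the shoe) to 16 mm at z 148
- shoe_nose (a point): underside of the middle of the shoe's nose face, at x 52 mm, y 0, z 0 in the mandrel's frame; the nose goes onto the rail first. Shoe: 96 mm long (x -44 to +52), 56 mm wide (y -28 to +28), 30 mm high; an upright thumb plate (x -44 to -34, y -20 to +20) rises from its heel to z 46; the shoe's top slopes down from z 30 at x 41 to z 25 at the nose, cross groove 11 mm wide, 5 mm deep at x 26
- shoe_channel (a point): middle of the roof of the T-shaped channel in the shoe's underside, at x 0, y 0, z 18.5 mm in the mandrel's frame. The channel runs along x, open at both ends: 21 mm wide from z 0 to 9, then 32 mm wide up to z 18.5. Its two lips, faced with slippery bronze, slide on the counter under the rail's head
- rail: steel T-rail fixed to the counter, 170 mm long. Origin: on the counter at the middle of the free end (mouth); +x along the rail from the mouth to the brass stop, z up. Web 16 mm wide, 11 mm high; head 30 mm wide, z 11 to 17 mm; both end in a full round at the mouth. The shoe has 1 mm play each side of the head, 1.5 to 2 mm in height: it enters while standing on the counter
- rail_end (a point): far end of the rail, x 170 mm. The brass stop is clamped astride the rail here: block 60 wide, 30 long, 48 mm high, with an arm over the shoe for the plunger. Its place varies by 14 mm and is not measured: the mandrel is home with its origin somewhere 66 to 80 mm past the mouth (nose 118 to 132 mm). Feel for it: the nose meets the block solidly 0.7 mm past the middle of the plunger's drop
- plunger (a joint): height of the stop's spring plunger (12 mm round nose, brass knob above, knob top at z 76 mm), in m: 0 fully down, with an empty rail and again once dropped into the groove; 0.0025 while the shoe's flat top is under it. Spring 7 to 9 N. Riding up the shoe's ramp takes a push of some 8 to 14 N low on the heel; pushed by the mandrel's top, the shoe tends to tip and bind
- ring_box: bystander: closed tortoiseshell-coloured ring box, 64 x 60 x 47 mm, origin under its centre
- ring_cone: bystander: jade-green glass ring cone, foot 68 mm in diameter, 110 mm high, origin under its centre
- gauge_set: bystander: nickel gauge rings on a carrying ring, lying flat, 100 mm across, 8 mm high, origin under its centre
- loupe: bystander: black eye loupe, 40 mm in diameter, 34 mm high, origin under its centre
- ring_clamp: bystander: wooden ring clamp with a brass collar, lying, 126 x 28 x 21 mm along its x, origin under its centre
- polish_jar: bystander: amber jar with black cap, 54 mm in diameter, 55 mm high, origin under its centre

How it is judged:
On the way, in this order (a step that is already met when the one before it is completed fails the run):
1. the mandrel is brought upright, clear of the rail's mouth (angle between mandrel's own z axis and vertical below 0.15 rad and x of shoe_nose in the frame of rail below 0.012 m), for 0.2 s.
2. the nose of its shoe is on the rail, upright and in line with it (x of shoe_nose in the frame of rail above 0.03 m and y of shoe_nose in the frame of rail between -0.004 and 0.004 m and height (world z) of mandrel below 0.006 m and angle between mandrel's own z axis and vertical below 0.1 rad), for 0.1 s.
At the end, for the whole second after the job is handed in: the mandrel stands upright (within 3 degrees) with its shoe on the rail, nose towards the brass stop and in line with the rail (within 3 degrees), pushed home so that the plunger has dropped into the groove (joint under 1.2 mm with the nose at least 115.5 mm past the mouth), released and at rest (x of shoe_nose in the frame of rail above 0.1155 m and value of joint plunger below 0.0012 m and angle between the x axis of mandrel and the x axis of rail, either way round below 0.05 rad and angle between mandrel's own z axis and vertical below 0.06 rad and height (world z) of mandrel below 0.004 m and linear speed of mandrel below 0.01 m/s); the robot touches nothing.
It fails at once if a bystander is pushed more than 30 mm from its place (distance of any of ring_box, ring_cone, gauge_set, loupe, ring_clamp, polish_jar from where it was at the start of the episode above 0.03 m).
It fails at once if the glass ring cone is knocked over (angle between ring_cone's own z axis and vertical above 0.5 rad).
It also fails if it takes over 72 s, if anything falls off the work surface, if the arm or the gripper's body presses on something with over 40 N, if the wrist force passes 120 N, or if a joint passes its speed limit or range.

## Working session

There is one attempt and no reset: what is moved stays moved. The work goes in short steps, Python scripts to look and compute and a shell command to move; the robot and the scene stay as the last step left them, time stands still between calls to the robot, and variables do not carry over. Pictures are saved under pics/ and viewed, at most 10 in all, crops included, and the job is handed in when it is done.

```bash
ls; mkdir -p pics
python3 - <<'E'
from workcell import bot
import cv2
for n in("side","top"):
    cv2.imwrite(f"pics/{n}0.png",cv2.resize(bot.grab_frame(n),(800,600),interpolation=cv2.INTER_CUBIC)); print(n,bot.calibration(n))
print(bot.observe())
E
```

```text
nudge.py
pics
workcell.py
side {'vfov': 47.82897264250055, 'cx': 284.0597853937284, 'cy': 210.29141953167206, 'dist_coeffs': array([-0.0043499,  0.       ,  0.       ,  0.       ,  0.       ]), 'eye': array([ 0.22350373, -0.5934716 ,  0.70921757]), 'attitude': array([-2.33580856, -0.01082324, -0.49803474])}
top {'vfov': 46.87368730332214, 'cx': 280.82922633895083, 'cy': 206.34129948978583, 'dist_coeffs': array([0.02974068, 0.        , 0.        , 0.        , 0.        ]), 'eye': array([0.40218717, 0.0105528 , 1.18710893]), 'attitude': array([-2.97593422,  0.00895408, -1.59907397])}
{'clock': 0.1, 'qpos': array([-1.2342123 ,  0.52193846, -0.03634141,  1.59994119,  0.02117536,
        1.02106538, -0.11280245]), 'qd': array([-0.00216483, -0.00191332, -0.00020662, -0.00138959, -0.0010741 ,
       -0.00023635,  0.00070981]), 'joint_efforts': array([ 4.35394992e-03, -9.28477120e+01,  1.98441178e+00, -3.70533943e+01,
        1.81810919e-02,  5.37459637e-03,  6.78603737e-05]), 'position': array([0.24718833, 0.57372799, 0.23079656]), 'tool_rot': array([-3.14062461e+00,  3.81960976e-05,  2.73479428e+00]), 'force': array([-0.38734682, -0.13432774,  0.09780971]), 'moment': array([-0.06250832,  0.03098835,  0.04838957]), 'finger_force': 0.0, 'grip_width': 0.0856803254133001}
```

View pics/top0.png

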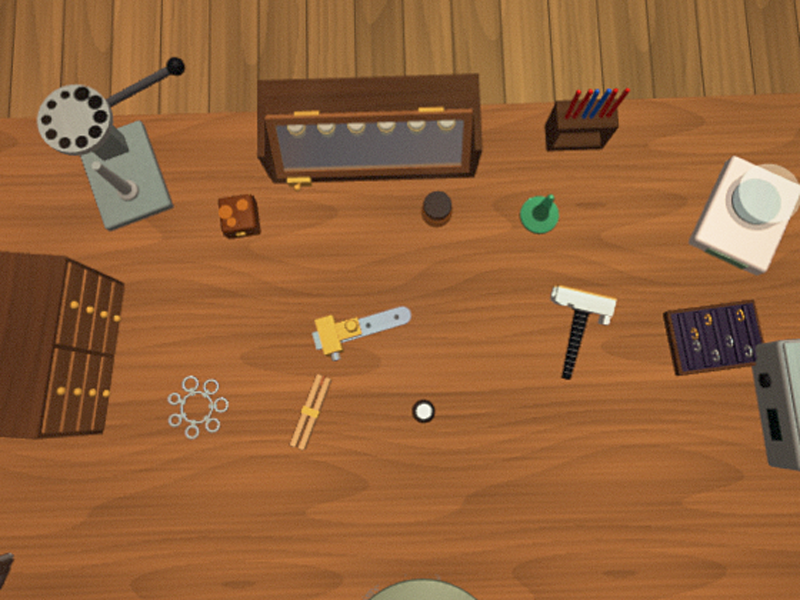

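View pics/side0.png

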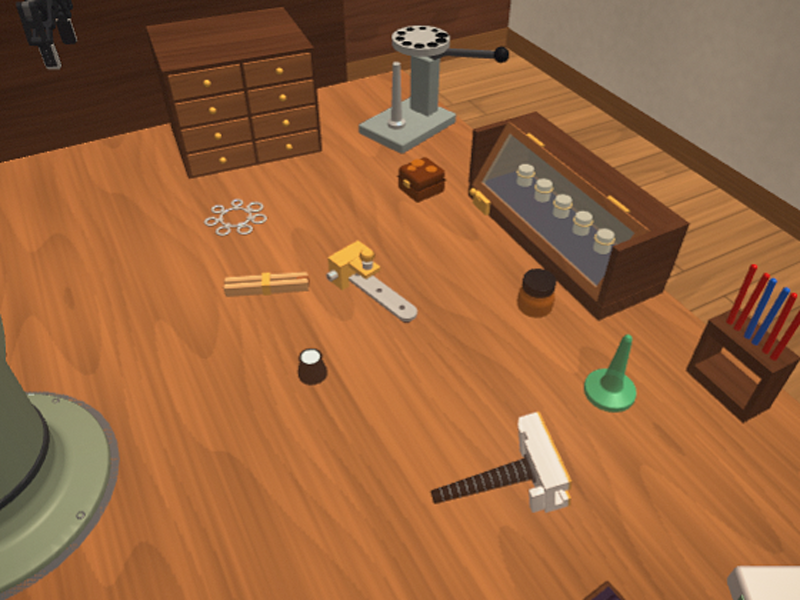

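The top view shows the rail with its mouth at about (408,314) and the brass stop at (328,335). The mandrel lies at (585,300), nose left and tip at (567,378). Next I'll enlarge for exact pixels.

```bash
cat > h.py <<'E'
from workcell import bot
import cv2, numpy as np
from scipy.spatial.transform import Rotation as R
def crop(im,c,r,w=100,s=4):
    return cv2.resize(im[r:r+w*3//4,c:c+w],(w*s,w*3*s//4),interpolation=cv2.INTER_CUBIC)
def cam(n):
    k=bot.calibration(n); f=210/np.tan(np.radians(k["vfov"]/2))
    K=np.array([[f,0,k["cx"]],[0,f,k["cy"]],[0,0,1.]])
    return K,k["dist_coeffs"],np.array(k["eye"]),R.from_euler("xyz",k["attitude"])
def pix2w(n,uv,z):
    K,d,e,A=cam(n)
    p=cv2.undistortPoints(np.array([[uv]],float),K,d)[0,0]
    v=A.apply([p[0],p[1],1]); return e+v*(z-e[2])/v[2]
def w2pix(n,P):
    K,d,e,A=cam(n); P=np.atleast_2d(P)
    return cv2.projectPoints(A.inv().apply(P-e),np.zeros(3),np.zeros(3),K,d)[0][:,0]
def st():
    o=bot.observe(); print(round(o["clock"],2),o["position"].round(4),np.degrees(o["tool_rot"]).round(1),"F",o["force"].round(1),"w",round(o["grip_width"],4),round(o["finger_force"],1),"q",o["qpos"].round(2)); return o
E
python3 - <<'E'
from h import *
t=bot.grab_frame("top"); s=bot.grab_frame("side")
o=np.vstack([np.hstack([crop(t,205,195),crop(t,360,195)]),np.hstack([crop(s,210,160),crop(s,298,285)])])
cv2.imwrite("pics/c1.png",o)
E
```

```text
(no output)
```

View pics/c1.png

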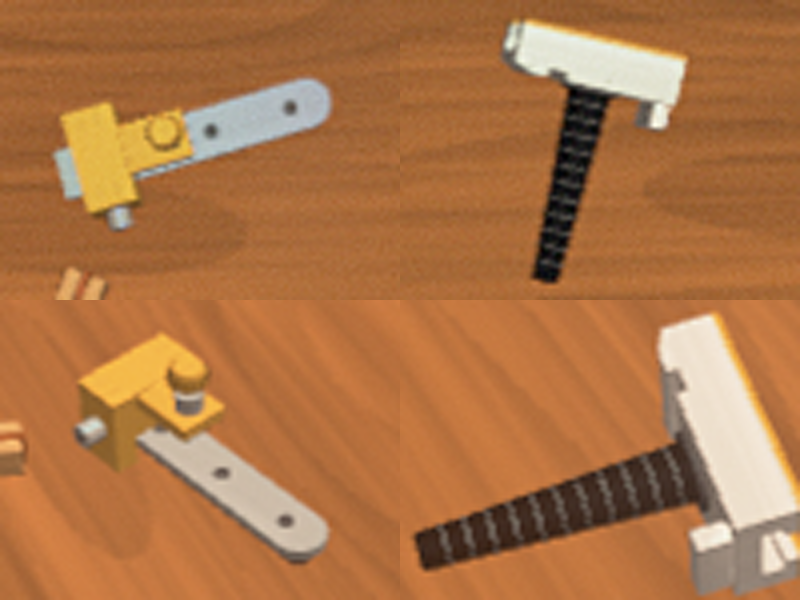

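```bash
cat >> h.py <<'E'
def mpose(p):  # lying pose x,y,yaw of mandrel x axis (deg)
    x,y,a=p
    # upright -> roll about x axis by +100deg so z axis -> tilt
    return R.from_euler("z",a,degrees=True)*R.from_euler("x",S*100,degrees=True), np.array([x,y,.033])
S=1
E
python3 - <<'E'
from h import *
import h
from scipy.optimize import least_squares
T=lambda u,v:(205+u/4,195+v/4)
for n,u in(("mouth",T(331,97)),("end",T(60,175)),("holeA",T(290,107)),("holeB",T(211,131))): print(n,pix2w("top",u,.017).round(4))
s=lambda u,v:(210+u/4,160+(v-300)/4)
for n,u in(("mouth",s(322,545)),("holeA",s(286,520)),("holeB",s(222,472))): print(n,pix2w("side",u,.017).round(4))
B=np.array([[52,-28,0],[-44,-28,0],[-44,-28,30],[0,0,150]])/1000
tp=np.array([(360+(u-400)/4,195+v/4) for u,v in((525,20),(687,57),(681,104),(545,280))])
sp=np.array([(298+(u-400)/4,285+(v-300)/4) for u,v in((715,315),(426,550))])
for S in(1,-1):
    h.S=S
    def f(p,full=0):
        r,t=mpose(p); W=r.apply(B)+t
        return np.r_[(w2pix("top",W)-tp).ravel(),(w2pix("side",W[[0,3]])-sp).ravel()]
    q=least_squares(f,[.5,-.25,90],loss="soft_l1")
    r,t=mpose(q.x);print(S,q.x.round(4),q.cost,f(q.x).round(1),r.as_matrix().round(2)[:,2],"tip",(r.apply([0,0,.15])+t).round(3))
K=w2pix
for n,u in(("box",(240,216)),("jar",(438,205)),("cone",(540,213)),("loupe",(424,411)),("clamp",(311,411))): print(n,pix2w("top",np.array(u)*.7,.02).round(3))
E
```

```text
mouth [ 5.656e-01 -5.000e-04  1.700e-02]
end [0.5228 0.1651 0.017 ]
holeA [0.5602 0.0247 0.017 ]
holeB [0.547  0.0731 0.017 ]
mouth [0.5707 0.0016 0.017 ]
holeA [0.563  0.0265 0.017 ]
holeB [0.5502 0.0749 0.017 ]
1 [ 0.5748 -0.2979 53.5784] 358.52703909417215 [-1.600e+00  2.400e+00 -8.800e+00  1.520e+01 -1.500e+00 -6.100e+00
  4.460e+01 -1.006e+02 -7.000e-01  2.180e+01  1.647e+02  1.000e-01] [ 0.79 -0.58 -0.17] tip [ 0.694 -0.386  0.007]
-1 [ 0.591  -0.2969 74.7108] 4.038535928709493 [ 0.2 -0.8  0.1 -0.6 -1.5  0.1 -0.3 -0.2  0.5  0.1 -2.3  1.9] [-0.95  0.26 -0.17] tip [ 0.449 -0.258  0.007]
box [0.745 0.292 0.02 ]
jar [ 0.754 -0.053  0.02 ]
cone [ 0.734 -0.23   0.02 ]
loupe [ 0.401 -0.017  0.02 ]
clamp [0.406 0.171 0.02 ]
```

```bash
cat >> h.py <<'E'
def ori(yaw,tilt=0): # tool down, yaw of tool x (deg), then tilt about tool y; tilt>0 : tool z leans towards tool x
    return R.from_euler("z",yaw,degrees=True)*R.from_euler("x",180,degrees=True)*R.from_euler("y",tilt,degrees=True)
def go(p,yaw,tilt=0):
    o=st(); r0=R.from_euler("xyz",o["tool_rot"])
    d=r0.inv().apply(np.array(p)-o["position"]); v=(r0.inv()*ori(yaw,tilt)).as_rotvec()
    print("ROW",d.round(4),v.round(3),"rows>=",round(max(np.linalg.norm(d)/.0625,np.linalg.norm(v)/.188),1))
E
python3 -c "
from h import *
go([.50,.36,.25],105)
print(ori(0,30).apply([0,0,1]))"
python3 nudge.py '[[0.06,-0.063,-0.019,-0.004,0,0,0.18],[0.06,-0.126,-0.038,-0.008,0,0,0.36],[0.06,-0.19,-0.058,-0.012,0,0,0.54],[0.06,-0.253,-0.077,-0.016,0,0,0.72],[0.06,-0.3167,-0.0963,-0.019,0,0,0.902]]'; python3 -c "
from h import *
go([.6,.06,.25],52)"
```

```text
clock: 0.82
position: [0.4868, 0.3711, 0.2497]
tool_rot: [3.141, -0.0, 1.827]
force: [0.0, 0.4, -1.4]
grip_width: 0.0603
finger_force: 0.0
0.82 [0.4868 0.3711 0.2497] [180.   -0.  104.7] F [ 0.   0.4 -1.4] w 0.0603 0.0 q [-0.91  0.49  0.23  1.63 -0.13  1.04 -0.38]
ROW [-0.3296  0.0307 -0.0004] [ 0.    -0.     0.919] rows>= 5.3
```

```bash
python3 nudge.py '[[0.06,-0.062,0.006,0,0,0,0.18],[0.06,-0.124,0.012,0,0,0,0.36],[0.06,-0.186,0.018,0,0,0,0.54],[0.06,-0.248,0.024,0,0,0,0.72],[0.06,-0.31,0.03,0,0,0,0.92]]'; python3 -c "
from h import *
go([.54,-.24,.25],-15.3)"
```

```text
clock: 1.45
position: [0.5952, 0.079, 0.2495]
tool_rot: [-3.142, -0.0, 0.92]
force: [-0.0, 1.2, -0.2]
grip_width: 0.0604
finger_force: 0.0
1.45 [0.5952 0.079  0.2495] [-180.    -0.    52.7] F [-0.   1.2 -0.2] w 0.0604 0.0 q [-0.57  0.51  0.5   1.67 -0.28  1.04 -0.63]
ROW [-0.2872  0.1495 -0.0006] [-0.    -0.     1.187] rows>= 6.3
```

```bash
python3 nudge.py '[[0.06,-0.054,0.028,0,0,0,0.18],[0.06,-0.108,0.056,0,0,0,0.37],[0.06,-0.162,0.084,0,0,0,0.56],[0.06,-0.216,0.112,0,0,0,0.75],[0.06,-0.27,0.14,0,0,0,0.94]]'; python3 -c "
from h import *
go([.48,-.265,.15],-15.3,38)"
```

```text
clock: 2.08
position: [0.5437, -0.2206, 0.2495]
tool_rot: [-3.141, -0.0, -0.01]
force: [1.1, -0.3, -0.2]
grip_width: 0.0599
finger_force: 0.0
2.08 [ 0.5437 -0.2206  0.2495] [-180.    -0.    -0.6] F [ 1.1 -0.3 -0.2] w 0.0599 0.0 q [-0.22  0.55  0.76  1.71 -0.43  1.05 -0.9 ]
ROW [-0.0632  0.045   0.0994] [-0.085  0.659  0.247] rows>= 3.8
```

```bash
python3 nudge.py '[[0.06,-0.016,0.011,0.025,-0.021,0.16,0.06],[0.06,-0.032,0.022,0.05,-0.042,0.33,0.12],[0.06,-0.047,0.033,0.075,-0.063,0.49,0.185],[0.06,-0.0632,0.045,0.0994,-0.085,0.659,0.247],[0.06,-0.0632,0.045,0.0994,-0.085,0.659,0.247]]'; python3 -c "
from h import *
go([.488,-.269,.057],-15.3,38)"
```

```text
clock: 2.7
position: [0.5022, -0.2627, 0.1849]
tool_rot: [-3.103, -0.511, -0.202]
force: [0.1, -0.8, -0.5]
grip_width: 0.06
finger_force: 0.0
2.7 [ 0.5022 -0.2627  0.1849] [-177.8  -29.3  -11.6] F [ 0.1 -0.8 -0.5] w 0.06 0.0 q [ 0.38  0.35  0.12  2.2  -1.12  0.24 -0.23]
ROW [-0.0736  0.013   0.1049] [-0.074  0.153  0.051] rows>= 2.1
```

```bash
python3 -c "
from h import *
go([.497,-.271,.063],-15.3,25)"
```

```text
2.7 [ 0.5022 -0.2627  0.1849] [-177.8  -29.3  -11.6] F [ 0.1 -0.8 -0.5] w 0.06 0.0 q [ 0.38  0.35  0.12  2.2  -1.12  0.24 -0.23]
ROW [-0.0627  0.0132  0.1042] [-0.068 -0.074  0.059] rows>= 2.0
```

```bash
python3 nudge.py '[[0.06,-0.03,0.006,0.05,-0.034,-0.037,0.03],[0.06,-0.0627,0.0132,0.1042,-0.068,-0.074,0.059],[0.06,-0.0627,0.0132,0.1042,-0.068,-0.074,0.059]]'; python3 -c "
from h import *
go([.497,-.271,.063],-15.3,25)"
```

```text
clock: 3.08
position: [0.508, -0.2808, 0.085]
tool_rot: [-3.127, -0.387, -0.265]
force: [0.3, -0.1, 0.7]
grip_width: 0.0603
finger_force: 0.0
3.08 [ 0.508  -0.2808  0.085 ] [-179.2  -22.2  -15.2] F [ 0.3 -0.1  0.7] w 0.0603 0.0 q [ 0.35  0.57  0.13  2.15 -1.26  0.16 -0.16]
ROW [-0.0205 -0.0063  0.0155] [-0.015  0.05   0.002] rows>= 0.4
```

```bash
python3 -c "
from h import *
go([.5208,-.2777,.0095],-15.3,20)"
```

```text
3.08 [ 0.508  -0.2808  0.085 ] [-179.2  -22.2  -15.2] F [ 0.3 -0.1  0.7] w 0.0603 0.0 q [ 0.35  0.57  0.13  2.15 -1.26  0.16 -0.16]
ROW [-0.0178 -0.0052  0.0744] [-0.015 -0.038  0.002] rows>= 1.2
```

```bash
python3 nudge.py '[[0.06,-0.009,-0.003,0.037,-0.015,-0.038,0.002],[0.06,-0.0178,-0.0052,0.0744,-0.015,-0.038,0.002],[0.06,-0.0178,-0.0052,0.0744,-0.015,-0.038,0.002]]'
python3 - <<'E'
from h import *
go([.5208,-.2777,.0095],-15.3,20)
t=bot.grab_frame("top"); s=bot.grab_frame("side")
cv2.imwrite("pics/c2.png",np.hstack([crop(t,350,190),crop(s,298,270)]))
E
```

```text
clock: 3.45
position: [0.5298, -0.2844, 0.024]
tool_rot: [-3.132, -0.323, -0.267]
force: [-0.5, -0.5, 0.9]
grip_width: 0.0602
finger_force: 0.0
3.45 [ 0.5298 -0.2844  0.024 ] [-179.5  -18.5  -15.3] F [-0.5 -0.5  0.9] w 0.0602 0.0 q [ 0.32  0.71  0.15  2.07 -1.26  0.16 -0.19]
ROW [-0.0145 -0.004   0.0105] [-0.009  0.026  0.   ] rows>= 0.3
```

View pics/c2.png

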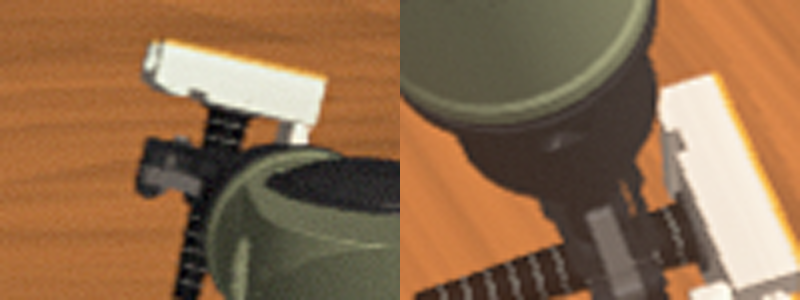

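The fingers straddle the shaft. The wrist is at its limit, so I'll ease the tilt to 15°.

```bash
python3 -c "
from h import *
go([.517,-.2767,.009],-15.3,14)"
```

```text
3.55 [ 0.5292 -0.285   0.0256] [-179.5  -18.6  -15.3] F [-0.1 -0.3  0.5] w 0.0598 0.0 q [ 0.32  0.71  0.15  2.07 -1.26  0.16 -0.19]
ROW [-0.0186 -0.0046  0.0113] [-0.009 -0.08  -0.   ] rows>= 0.4
```

```bash
python3 nudge.py '[[0.06,-0.0186,-0.0046,0.0113,-0.009,-0.08,0],[0.06,-0.0186,-0.0046,0.0113,-0.009,-0.08,0]]'; python3 -c "
from h import *
go([.517,-.2767,.009],-15.3,14)"
```

```text
clock: 3.8
position: [0.5178, -0.2755, 0.0087]
tool_rot: [3.14, -0.244, -0.264]
force: [1.1, 0.7, 0.7]
grip_width: 0.0602
finger_force: 0.0
3.8 [ 0.5178 -0.2755  0.0087] [179.9 -14.  -15.1] F [1.1 0.7 0.7] w 0.0602 0.0 q [ 0.17  0.76  0.33  2.05 -1.18  0.27 -0.32]
ROW [-0.0004  0.0014 -0.0004] [0.001 0.    0.003] rows>= 0.0
```

Close firmly.

```bash
python3 nudge.py '[[0.0,0,0,0,0,0,0],[0.0,0,0,0,0,0,0],[0.0,0,0,0,0,0,0],[0.0,0,0,0,0,0,0]]' 60; python3 -c "
from h import *
go([.52,-.2765,.11],-15.3,-10)"
```

```text
clock: 4.3
position: [0.5172, -0.2773, 0.0087]
tool_rot: [-3.142, -0.245, -0.268]
force: [-4.0, 2.3, 13.4]
grip_width: 0.0197
finger_force: 58.2
4.3 [ 0.5172 -0.2773  0.0087] [-180.   -14.   -15.4] F [-4.   2.3 13.4] w 0.0197 58.2 q [ 0.18  0.76  0.32  2.05 -1.18  0.27 -0.31]
ROW [ 0.027  -0.0015 -0.0977] [ 0.    -0.42  -0.001] rows>= 2.2
```

```bash
python3 nudge.py '[[0.0,0.005,0,-0.03,0,0,0],[0.0,0.012,0,-0.06,0,-0.14,0],[0.0,0.02,0,-0.08,0,-0.28,0],[0.0,0.027,-0.0015,-0.0977,0,-0.42,0],[0.0,0.027,-0.0015,-0.0977,0,-0.42,0]]'; python3 -c "
from h import *
go([.54,-.2765,.13],-15.3,-50)"
```

```text
clock: 4.92
position: [0.522, -0.2759, 0.1094]
tool_rot: [3.141, 0.177, -0.265]
force: [-0.1, -0.3, -6.2]
grip_width: 0.0194
finger_force: 59.6
4.92 [ 0.522  -0.2759  0.1094] [180.   10.2 -15.2] F [-0.1 -0.3 -6.2] w 0.0194 59.6 q [-0.12  0.89  0.84  1.67 -0.65  1.09 -0.89]
ROW [ 0.0136 -0.0041 -0.0234] [ 0.001 -0.695  0.002] rows>= 3.7
```

```bash
python3 nudge.py '[[0.0,0.003,0,-0.006,0,-0.17,0],[0.0,0.007,0,-0.012,0,-0.35,0],[0.0,0.01,0,-0.018,0,-0.52,0],[0.0,0.0136,-0.004,-0.0234,0,-0.695,0],[0.0,0.0136,-0.004,-0.0234,0,-0.695,0]]'
python3 - <<'E'
from h import *
go([.54,-.2765,.13],-15.3,-65)
t=bot.grab_frame("top"); s=bot.grab_frame("side")
cv2.imwrite("pics/c3.png",np.hstack([crop(t,340,170),crop(s,298,230,140,3)[:300,:400]]))
E
```

```text
clock: 5.55
position: [0.5376, -0.2771, 0.1271]
tool_rot: [-3.134, 0.873, -0.263]
force: [-0.4, 0.8, -5.8]
grip_width: 0.02
finger_force: 59.7
5.55 [ 0.5376 -0.2771  0.1271] [-179.6   50.   -15.1] F [-0.4  0.8 -5.8] w 0.02 59.7 q [ 0.15  1.2   0.52  0.95 -0.26  1.93 -1.23]
ROW [-0.0008 -0.0012 -0.0035] [-0.004 -0.261  0.003] rows>= 1.4
```

View pics/c3.png

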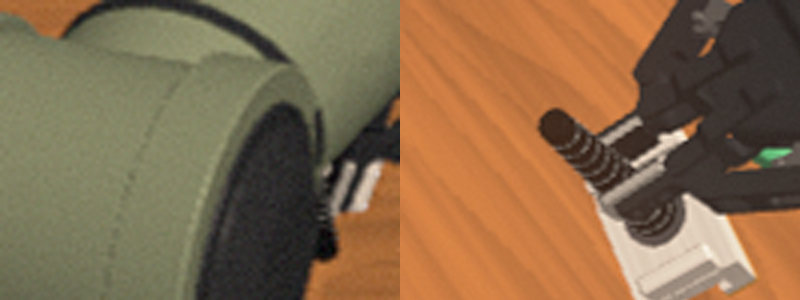

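```bash
python3 -c "
from h import *
go([.52,-.272,.092],-15.3,-62)"
```

```text
5.65 [ 0.5375 -0.2777  0.1279] [-179.6   49.9  -15.2] F [-0.3 -0.6 -5.1] w 0.0198 59.7 q [ 0.15  1.2   0.52  0.95 -0.27  1.93 -1.23]
ROW [ 0.0155 -0.0007  0.0372] [-0.004 -0.212  0.002] rows>= 1.1
```

```bash
python3 nudge.py '[[0.0,0.008,0,0.018,-0.004,-0.1,0],[0.0,0.0155,0,0.037,-0.004,-0.21,0],[0.0,0.0155,0,0.037,-0.004,-0.21,0]]'; python3 nudge.py '[[0.0,0,0,0,0,0,0],[0.0,0,0,0,0,0,0],[0.0,0,0,0,0,0,0]]' 20
python3 - <<'E'
from h import *
st()
s=bot.grab_frame("side")
cv2.imwrite("pics/c4.png",crop(s,298,230,140,4))
E
```

```text
clock: 6.02
position: [0.5396, -0.2758, 0.123]
tool_rot: [3.059, 0.885, -0.318]
force: [-2.0, -2.0, -8.9]
grip_width: 0.0197
finger_force: 60.0
clock: 6.4
position: [0.5362, -0.2705, 0.1151]
tool_rot: [3.09, 0.903, -0.295]
force: [-0.2, 0.1, -5.1]
grip_width: 0.0199
finger_force: 59.9
6.4 [ 0.5362 -0.2705  0.1151] [177.   51.7 -16.9] F [-0.2  0.1 -5.1] w 0.0199 59.9 q [ 0.14  1.22  0.48  0.95 -0.22  1.93 -1.28]
```

View pics/c4.png

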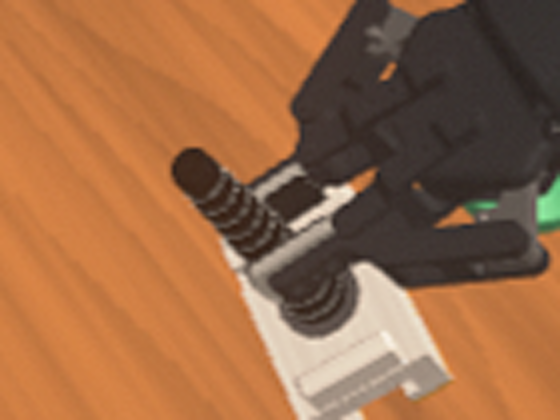

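```bash
cat >> h.py <<'E'
from scipy.optimize import least_squares
def held(pts_m,pix,n="side",x0=(.09,30),back=.0115):
    o=bot.observe(); r=R.from_euler("xyz",o["tool_rot"]); G=o["position"]-back*r.apply([0,0,1]); c=r.apply([0,1,0])
    hx=c if c[1]>0 else -c
    up=np.array([0,0,1.])-hx*hx[2]; up/=np.linalg.norm(up)
    def pose(p):
        z=R.from_rotvec(hx*np.radians(-p[1])).apply(up)  # p1>0: tip towards robot
        M=R.from_matrix(np.column_stack([hx,np.cross(z,hx),z])); return M,G-p[0]*z
    f=lambda p:(w2pix(n,pose(p)[0].apply(pts_m)+pose(p)[1])-pix).ravel()
    q=least_squares(f,x0,x_scale=(.01,5)); M,t=pose(q.x)
    print("held z,tilt",q.x.round(3),"res",f(q.x).round(1),"origin",t.round(4),"x-axis",hx.round(3),"zaxis",M.apply([0,0,1]).round(2)); return M,t
E
python3 - <<'E'
from h import *
held(np.array([[0,0,.15],[0,0,.03]]),np.array([[345.5,271.8],[378.5,306]]))
E
```

```text
held z,tilt [ 0.085 32.964] res [ 0.4 -0.1  0.3 -0.6] origin [ 0.5893 -0.2863  0.0508] x-axis [ 0.251  0.967 -0.032] zaxis [-0.52  0.16  0.84]
```

```bash
python3 -c "
from h import *
go([.530,-.2688,.085],-15.3,-54)"
```

```text
6.45 [ 0.5363 -0.2704  0.115 ] [177.   51.7 -16.9] F [-0.3 -0.2 -4.9] w 0.0197 59.9 q [ 0.14  1.22  0.48  0.95 -0.22  1.93 -1.28]
ROW [ 0.0196 -0.0009  0.0237] [ 0.03  -0.039 -0.018] rows>= 0.5
```

```bash
python3 nudge.py '[[0.0,0.01,0,0.012,0.015,-0.02,-0.009],[0.0,0.02,-0.001,0.024,0.03,-0.039,-0.018],[0.0,0.02,-0.001,0.024,0.03,-0.039,-0.018]]' 20; python3 nudge.py '[[0.019,0,0,0,0,0,0],[0.019,0,0,0,0,0,0]]' 20;  python3 -c "
from h import *
go([.530,-.2688,.085],-15.3,-54)"
```

```text
clock: 6.82
position: [0.5281, -0.2685, 0.0822]
tool_rot: [-3.14, 0.946, -0.267]
force: [-0.1, 0.8, -4.1]
grip_width: 0.0198
finger_force: 60.0
clock: 7.08
position: [0.5294, -0.2683, 0.0842]
tool_rot: [3.141, 0.943, -0.267]
force: [-0.4, 0.4, -4.9]
grip_width: 0.0199
finger_force: 60.0
7.08 [ 0.5294 -0.2683  0.0842] [180.   54.  -15.3] F [-0.4  0.4 -4.9] w 0.0199 60.0 q [ 0.22  1.25  0.31  0.93 -0.14  1.93 -1.35]
ROW [-0.0003  0.0003 -0.001 ] [ 0.001  0.    -0.   ] rows>= 0.0
```

```bash
python3 -c "
from h import *
go([.500,-.258,.082],-15.3,-62)"
```

```text
7.08 [ 0.5294 -0.2683  0.0842] [180.   54.  -15.3] F [-0.4  0.4 -4.9] w 0.0199 60.0 q [ 0.22  1.25  0.31  0.93 -0.14  1.93 -1.35]
ROW [-0.0165 -0.0022  0.0265] [ 0.001 -0.139 -0.   ] rows>= 0.7
```

```bash
python3 nudge.py '[[0.0,-0.008,-0.001,0.013,0,-0.07,0],[0.0,-0.0165,-0.002,0.0265,0,-0.139,0],[0.0,-0.0165,-0.002,0.0265,0,-0.139,0]]' 20;  python3 -c "
from h import *
go([.500,-.258,.082],-15.3,-62)"
```

```text
clock: 7.45
position: [0.5052, -0.2554, 0.0909]
tool_rot: [3.109, 0.997, -0.279]
force: [0.2, -0.1, -5.2]
grip_width: 0.02
finger_force: 60.0
7.45 [ 0.5052 -0.2554  0.0909] [178.1  57.1 -16. ] F [ 0.2 -0.1 -5.2] w 0.02 60.0 q [ 0.1   1.27  0.55  1.02 -0.26  1.93 -1.22]
ROW [0.0052 0.0037 0.0086] [ 0.023 -0.085 -0.007] rows>= 0.5
```

```bash
python3 -c "
from h import *
go([.45,-.243,.092],-15.3,-72)"
```

```text
7.45 [ 0.5052 -0.2554  0.0909] [178.1  57.1 -16. ] F [ 0.2 -0.1 -5.2] w 0.02 60.0 q [ 0.1   1.27  0.55  1.02 -0.26  1.93 -1.22]
ROW [-0.0316  0.0018  0.047 ] [ 0.022 -0.26  -0.009] rows>= 1.4
```

```bash
python3 nudge.py '[[0.0,-0.01,0,0.016,0.007,-0.08,-0.003],[0.0,-0.02,0.001,0.032,0.015,-0.16,-0.006],[0.0,-0.0316,0.0018,0.047,0.022,-0.26,-0.009],[0.0,-0.0316,0.0018,0.047,0.022,-0.26,-0.009]]' 20;  python3 -c "
from h import *
go([.45,-.243,.092],-15.3,-72)"
```

```text
clock: 7.95
position: [0.4487, -0.2418, 0.0956]
tool_rot: [3.092, 1.134, -0.29]
force: [-1.1, -1.6, -8.0]
grip_width: 0.0196
finger_force: 59.9
7.95 [ 0.4487 -0.2418  0.0956] [177.2  65.  -16.6] F [-1.1 -1.6 -8. ] w 0.0196 59.9 q [ 0.1   1.25  0.5   1.16 -0.18  1.93 -1.21]
ROW [0.0039 0.0008 0.0002] [ 0.028 -0.123 -0.011] rows>= 0.7
```

```bash
python3 -c "
from h import *
go([.449,-.242,.085],-15.3,-66)"
```

```text
7.95 [ 0.4487 -0.2418  0.0956] [177.2  65.  -16.6] F [-1.1 -1.6 -8. ] w 0.0196 59.9 q [ 0.1   1.25  0.5   1.16 -0.18  1.93 -1.21]
ROW [ 0.0097 -0.0001  0.0042] [ 0.029 -0.018 -0.01 ] rows>= 0.2
```

```bash
python3 nudge.py '[[0.0,0.0097,0,0.0042,0.029,-0.018,-0.01],[0.0,0.0097,0,0.0042,0.029,-0.018,-0.01],[0.0,0.0097,0,0.0042,0.029,-0.018,-0.01]]' 20;  python3 -c "
from h import *
st()"
```

```text
clock: 8.32
position: [0.4409, -0.2402, 0.0791]
tool_rot: [-3.13, 1.16, -0.262]
force: [-1.0, -0.4, -4.9]
grip_width: 0.0197
finger_force: 68.2
8.32 [ 0.4409 -0.2402  0.0791] [-179.4   66.5  -15. ] F [-1.  -0.4 -4.9] w 0.0197 68.2 q [ 0.18  1.25  0.33  1.15 -0.12  1.93 -1.31]
```

Run:
```python
from h import *
print(w2pix("side",[[.49,-.25,.0],[.44,-.24,.15]]).round())
s=bot.grab_frame("side"); t=bot.grab_frame("top")
cv2.imwrite("pics/c5.png",np.hstack([crop(s,225,220,140,4),crop(t,340,200,60,4)[:, :]] ) if 0 else crop(s,240,215,140,4)); st()
```

```text
[[321. 337.]
 [295. 291.]]
8.43 [ 0.4409 -0.2398  0.079 ] [-179.4   66.5  -15.1] F [-0.2 -0.7 -6. ] w 0.0202 68.2 q [ 0.18  1.25  0.34  1.15 -0.12  1.93 -1.31]
```

View pics/c5.png

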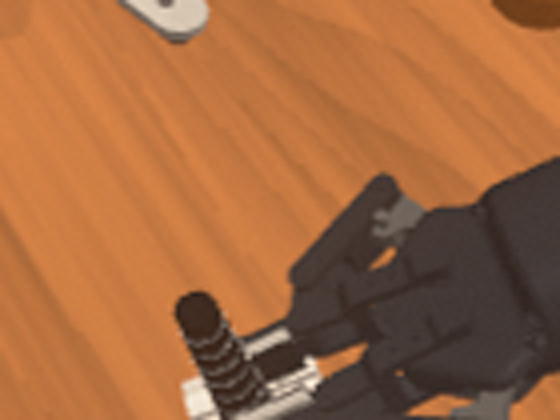

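Run:
```python
from h import *
held(np.array([[0,0,.15]]),np.array([[290,290.5]]))
```

```text
held z,tilt [ 0.078 14.74 ] res [0. 0.] origin [ 0.4703 -0.2478  0.0079] x-axis [0.268 0.963 0.004] zaxis [-0.25  0.06  0.97]
```

```bash
python3 nudge.py '[[0.03,0,0,0,0,0,0],[0.05,0,0,0,0,0,0],[0.05,0,0,0,0,0,0],[0.05,0,0,0,0,0,0]]' 40
python3 - <<'E'
from h import *
s=bot.grab_frame("side"); st()
cv2.imwrite("pics/c6.png",crop(s,240,240,140,4))
E
```

```text
clock: 8.93
position: [0.4405, -0.2398, 0.0789]
tool_rot: [-3.131, 1.162, -0.262]
force: [0.8, -0.3, -0.8]
grip_width: 0.0499
finger_force: 0.0
8.97 [ 0.4405 -0.2398  0.0789] [-179.4   66.6  -15. ] F [0.2 0.6 0.3] w 0.0498 0.0 q [ 0.18  1.25  0.34  1.15 -0.12  1.93 -1.31]
```

View pics/c6.png

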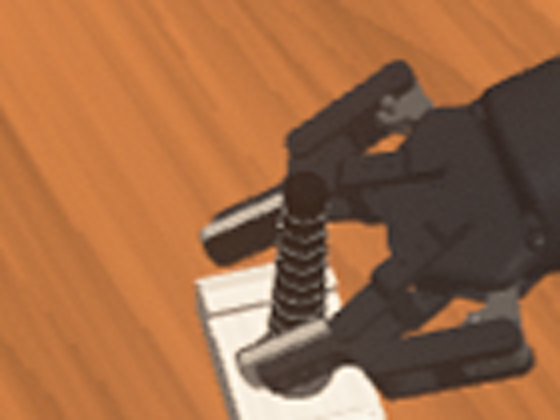

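Mandrel is upright, with its tip at (317,288). Retreating along the tool.

```bash
python3 nudge.py '[[0.06,0,0,-0.05,0,0,0],[0.06,0,0,-0.09,0,0,0],[0.06,-0.06,0,-0.09,0,0.1,0],[0.06,-0.12,0,-0.09,0,0.2,0],[0.06,-0.15,0,-0.09,0,0.35,0]]'
python3 - <<'E'
from h import *
print("tip",pix2w("side",(316.75,288.25),.15).round(4))
go([.55,-.2,.27],-15.3,0)
E
```

```text
clock: 9.6
position: [0.4607, -0.2459, 0.2517]
tool_rot: [-3.133, 0.816, -0.265]
force: [1.1, -0.5, 1.4]
grip_width: 0.06
finger_force: 0.0
tip [ 0.4708 -0.251   0.15  ]
9.6 [ 0.4607 -0.2459  0.2517] [-179.5   46.7  -15.2] F [ 1.1 -0.5  1.4] w 0.06 0.0 q [ 0.07  0.89  0.55  1.28 -0.18  1.86 -1.2 ]
ROW [ 0.0375 -0.0682 -0.066 ] [-0.007  0.816 -0.001] rows>= 4.3
```

```bash
python3 nudge.py '[[0.06,0.02,-0.025,-0.03,0,0.16,0],[0.06,0.02,-0.06,-0.05,0,0.33,0],[0.06,0.03,-0.1,-0.06,0,0.49,0],[0.06,0.0375,-0.15,-0.066,0,0.65,0],[0.06,0.0375,-0.2,-0.066,0,0.816,0]]'
python3 - <<'E'
from h import *
st()
t=bot.grab_frame("top"); s=bot.grab_frame("side")
print(w2pix("top",[.47,-.25,.0]),w2pix("side",[.47,-.25,.0]))
np.save("t6.npy",t)
cv2.imwrite("pics/c7.png",np.hstack([crop(t,345,215),crop(s,260,275)]))
E
```

```text
clock: 10.22
position: [0.5881, -0.0725, 0.2718]
tool_rot: [-3.136, -0.01, -0.273]
force: [2.1, 0.1, 0.5]
grip_width: 0.0602
finger_force: 0.0
10.22 [ 0.5881 -0.0725  0.2718] [-179.7   -0.6  -15.6] F [2.1 0.1 0.5] w 0.0602 0.0 q [-0.38  0.48  0.59  1.67 -0.3   1.07 -1.54]
[[391.44282406 256.16898468]] [[310.76413106 342.31202006]]
```

View pics/c7.png

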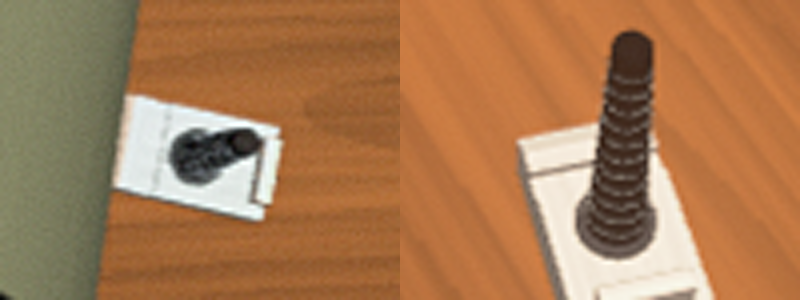

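Shoe stands upright, nose left. Top-edge corners are (135,97), (280,127), (115,187) and (262,220) in the crop.

Run:
```python
from h import *
T=lambda u,v:(345+u/4,215+v/4)
P=[pix2w("top",T(*p),.03) for p in((280,127),(135,97),(262,220),(115,187),(197,157))]
for a,b in((0,1),(2,3)):
    d=P[b]-P[a]; print("yaw",np.degrees(np.arctan2(d[1],d[0])))
print("base",P[4].round(4),"tip",pix2w("top",T(246,138),.15).round(4))
s=lambda u,v:(260+(u-400)/4,275+v/4)
print("side tip",pix2w("side",s(634,45),.15).round(4),"base",pix2w("side",s(616,225),.03).round(4))
go([.4735,-.250,.2],-15,0)
```

```text
yaw 76.53615794225146
yaw 75.71731643907377
base [ 0.4726 -0.2503  0.03  ] tip [ 0.4747 -0.2499  0.15  ]
side tip [ 0.475  -0.2491  0.15  ] base [ 0.4747 -0.2496  0.03  ]
10.32 [ 0.5871 -0.0668  0.2718] [-179.5   -0.5  -15.1] F [ 1.5 -0.7 -0.1] w 0.06 0.0 q [-0.39  0.48  0.59  1.68 -0.3   1.07 -1.54]
ROW [-0.0624  0.2071  0.0695] [-0.009 -0.009 -0.002] rows>= 3.6
```

```bash
python3 nudge.py '[[0.06,-0.016,0.052,0.01,0,0,0],[0.06,-0.032,0.104,0.03,0,0,0.01],[0.06,-0.047,0.156,0.05,0,0,0.01],[0.06,-0.0624,0.2071,0.06,-0.009,-0.009,-0.01],[0.06,-0.0624,0.2071,0.06,-0.009,-0.009,-0.017]]'
python3 - <<'E'
from h import *
go([.4743,-.2497,.095],-14,0)
E
```

```text
clock: 10.95
position: [0.4689, -0.2597, 0.21]
tool_rot: [3.136, 0.006, -0.261]
force: [0.8, 0.7, -0.8]
grip_width: 0.0599
finger_force: 0.0
10.95 [ 0.4689 -0.2597  0.21  ] [179.7   0.4 -14.9] F [ 0.8  0.7 -0.8] w 0.0599 0.0 q [-0.04  0.47  0.59  1.88 -0.32  0.9  -1.13]
ROW [ 0.0034 -0.0117  0.1149] [ 0.006  0.006 -0.016] rows>= 1.8
```

```bash
python3 nudge.py '[[0.06,0.0034,-0.0117,0.02,0.006,0.006,-0.016],[0.06,0.0034,-0.0117,0.06,0.006,0.006,-0.016],[0.06,0.0034,-0.0117,0.1149,0.006,0.006,-0.016],[0.06,0.0034,-0.0117,0.1149,0.006,0.006,-0.016]]'
python3 - <<'E'
from h import *
go([.4743,-.2497,.095],-14,0)
E
```

```text
clock: 11.45
position: [0.4757, -0.2453, 0.093]
tool_rot: [-3.139, 0.005, -0.239]
force: [-0.4, -0.5, 1.4]
grip_width: 0.0601
finger_force: 0.0
11.45 [ 0.4757 -0.2453  0.093 ] [-179.9    0.3  -13.7] F [-0.4 -0.5  1.4] w 0.0601 0.0 q [ 0.04  0.63  0.46  1.96 -0.45  0.65 -1.02]
ROW [-0.0003  0.0046 -0.002 ] [-0.002  0.005  0.005] rows>= 0.1
```

```bash
python3 nudge.py '[[0.05,0,0.0046,-0.002,-0.002,0.005,0.005],[0.0,0,0.0046,-0.002,-0.002,0.005,0.005],[0.0,0,0.0046,-0.002,-0.002,0.005,0.005],[0.0,0,0.0046,-0.002,-0.002,0.005,0.005],[0.0,0,0.0046,-0.002,-0.002,0.005,0.005]]' 60
python3 - <<'E'
from h import *
go([.4743,-.2497,.105],-14,0)
u=np.array([-.2588,.9659]); m=np.array([.5682,.0009])
print("pre-entry",m-.09*u,m-.072*u, m-.002*u)
E
```

```text
clock: 12.08
position: [0.4771, -0.2505, 0.0985]
tool_rot: [-3.141, -0.008, -0.244]
force: [-0.3, 5.0, 13.8]
grip_width: 0.0174
finger_force: 58.8
12.07 [ 0.4771 -0.2505  0.0985] [-180.    -0.5  -14. ] F [-0.3  5.  13.8] w 0.0174 58.8 q [ 0.04  0.63  0.46  1.96 -0.45  0.65 -1.02]
ROW [-0.0029 -0.0001 -0.0065] [-0.    -0.008  0.001] rows>= 0.1
pre-entry [ 0.591492 -0.086031] [ 0.5868336 -0.0686448] [ 0.5687176 -0.0010318]
```

```bash
python3 nudge.py '[[0.0,0,0,-0.01,0,0,0],[0.0,0,0,-0.02,0,0,0]]'
python3 - <<'E'
from h import *
go([.5942,-.0853,.115],15,0)
E
```

```text
clock: 12.32
position: [0.4759, -0.2508, 0.118]
tool_rot: [3.141, -0.006, -0.244]
force: [-0.2, 1.0, -4.3]
grip_width: 0.0177
finger_force: 59.8
12.32 [ 0.4759 -0.2508  0.118 ] [180.   -0.3 -14. ] F [-0.2  1.  -4.3] w 0.0177 59.8 q [ 0.02  0.6   0.49  1.95 -0.43  0.69 -1.04]
ROW [ 0.0748 -0.1892  0.0033] [ 0.002 -0.006 -0.506] rows>= 3.3
```

```bash
python3 nudge.py '[[0.0,0.015,-0.038,0,0,0,-0.1],[0.0,0.03,-0.076,0,0,0,-0.2],[0.0,0.045,-0.114,0,0,0,-0.3],[0.0,0.06,-0.152,0,0,0,-0.4],[0.0,0.0748,-0.1892,0.0033,0,-0.006,-0.506]]'; python3 nudge.py '[[0.0,0,0,0,0,0,0],[0.0,0,0,0,0,0,0]]'
python3 - <<'E'
from h import *
go([.5942,-.0853,.1005],15,0)
E
```

```text
clock: 12.95
position: [0.5951, -0.0842, 0.1151]
tool_rot: [3.139, 0.0, 0.265]
force: [1.2, 0.1, -4.1]
grip_width: 0.0171
finger_force: 59.8
clock: 13.2
position: [0.5939, -0.086, 0.1146]
tool_rot: [3.139, 0.001, 0.261]
force: [-0.2, -1.3, -4.3]
grip_width: 0.0175
finger_force: 59.7
13.2 [ 0.5939 -0.086   0.1146] [1.799e+02 1.000e-01 1.490e+01] F [-0.2 -1.3 -4.3] w 0.0175 59.7 q [-0.21  0.66  0.37  1.78 -0.32  0.76 -0.98]
ROW [ 0.0005 -0.0006  0.0141] [ 0.002  0.001 -0.001] rows>= 0.2
```

```bash
python3 nudge.py '[[0.0,0.0005,-0.0006,0.008,0.002,0.001,0],[0.0,0.0005,-0.0006,0.0155,0.002,0.001,0],[0.0,0.0005,-0.0006,0.0155,0.002,0.001,0]]'; python3 nudge.py '[[0.03,0,0,0,0,0,0],[0.06,0,0,0,0,0,0],[0.06,0,0,-0.03,0,0,0],[0.06,0,0,-0.085,0,0,0],[0.06,0,0,-0.12,0,0,0]]'; python3 nudge.py '[[0.06,0.03,0.05,-0.02,0,0,0],[0.06,0.06,0.1,-0.02,0,0,0],[0.06,0.09,0.15,-0.02,0,0,0],[0.06,0.12,0.2,-0.02,0,0,0]]'
python3 - <<'E'
from h import *
st()
t=bot.grab_frame("top"); s=bot.grab_frame("side")
np.save("t8.npy",t); np.save("s8.npy",s)
cv2.imwrite("pics/c8.png",np.vstack([np.hstack([crop(t,205,195),crop(t,270,205)]),np.hstack([crop(s,210,160),crop(s,270,200)])]))
E
```

```text
clock: 13.58
position: [0.5945, -0.0848, 0.0985]
tool_rot: [-3.141, -0.0, 0.261]
force: [-1.1, 1.1, -0.1]
grip_width: 0.0171
finger_force: 60.5
clock: 14.2
position: [0.5951, -0.085, 0.2211]
tool_rot: [3.141, -0.002, 0.261]
force: [0.3, 0.1, -0.6]
grip_width: 0.0604
finger_force: 0.0
clock: 14.7
position: [0.7635, -0.248, 0.2389]
tool_rot: [-3.142, -0.001, 0.262]
force: [0.4, -0.1, 1.1]
grip_width: 0.0599
finger_force: 0.0
14.7 [ 0.7635 -0.248   0.2389] [-180.   -0.   15.] F [ 0.4 -0.1  1.1] w 0.0599 0.0 q [ 0.06  0.87  0.42  1.01 -0.33  1.32 -0.89]
```

View pics/c8.png

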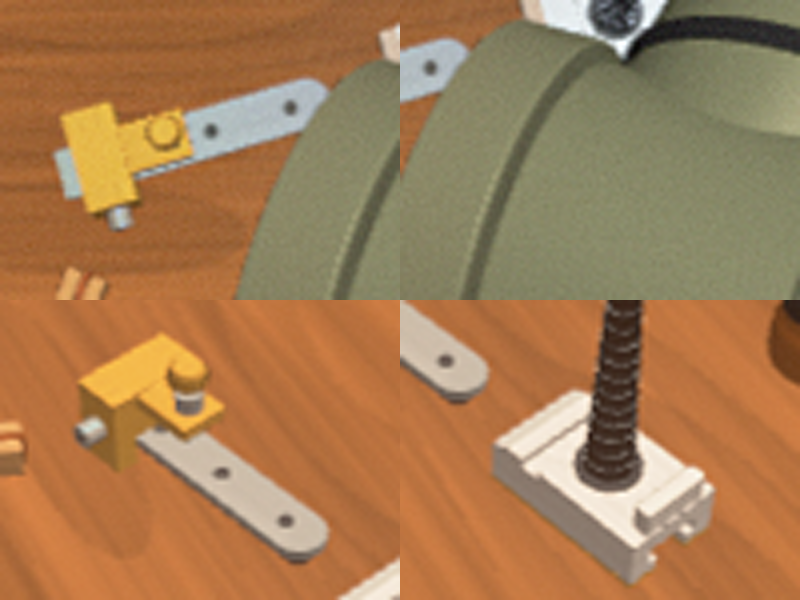

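Run:
```python
from h import *
s=lambda u,v:(210+u/4,160+(v-300)/4)
A,B=[pix2w("side",s(*p),.017)[:2] for p in((286,520.5),(222,472))]
u=(B-A)/np.linalg.norm(B-A); print("rail yaw",np.degrees(np.arctan2(u[1],u[0])),A)
e=[pix2w("side",s(*p),.017)[:2] for p in((140,432),(285,545),(212,436),(318,516))]
for i in(0,2): d=e[i]-e[i+1]; print("edge yaw",np.degrees(np.arctan2(d[1],d[0])))
m=np.array([[52,28,0],[-44,28,0],[52,-28,25],[52,28,25],[-44,-28,30],[0,0,30]])/1e3
px=np.array([(270+(a-400)/4,200+(b-300)/4) for a,b in((495,477),(632,585),(582,391),(494,450),(712,487),(611,468))])
f=lambda p:(w2pix("side",R.from_euler("z",p[2],degrees=True).apply(m)+[p[0],p[1],0])-px).ravel()
q=least_squares(f,[.59,-.086,105],loss="soft_l1",x_scale=(.01,.01,5)); print(q.x.round(4),f(q.x).round(1))
n=np.array([-u[1],u[0]])
d=q.x[:2]-A; print("along from holeA",d@u,"lateral",d@n)
```

```text
rail yaw 104.60399835264008 [0.56285477 0.02612546]
edge yaw 104.18527510416487
edge yaw 104.27881169842381
[ 5.922000e-01 -8.780000e-02  1.038334e+02] [-0.3  0.1 -0.   1.1 -1.6 -0.3  0.3 -1.6  1.4  0.4 -0.  -0.3]
along from holeA -0.11765154371894551 lateral 0.000284627498879582
```

Measured lateral error is about 0.3 mm and yaw about 0.8°. I'll regrasp the shaft and slide it on.

```bash
python3 nudge.py '[[0.06,-0.03,-0.05,0,0,0,0],[0.06,-0.06,-0.1,0,0,0,0],[0.06,-0.09,-0.15,0,0,0,0],[0.06,-0.12,-0.195,0.02,0,0,0],[0.06,-0.122,-0.198,0.02,0,0,0]]'
python3 - <<'E'
from h import *
go([.5925,-.0875,.097],14.3,0)
E
```

```text
clock: 15.42
position: [0.5901, -0.0839, 0.2179]
tool_rot: [-3.139, 0.002, 0.265]
force: [1.4, 0.1, 0.8]
grip_width: 0.0601
finger_force: 0.0
15.43 [ 0.5901 -0.0839  0.2179] [-1.798e+02  1.000e-01  1.520e+01] F [1.4 0.1 0.8] w 0.0601 0.0 q [-0.26  0.53  0.44  1.71 -0.26  0.97 -1.03]
ROW [0.0016 0.0045 0.1209] [-0.003  0.002  0.015] rows>= 1.9
```

```bash
python3 nudge.py '[[0.06,0.0016,0.0045,0.05,-0.003,0.002,0.015],[0.06,0.0016,0.0045,0.1,-0.003,0.002,0.015],[0.06,0.0016,0.0045,0.1209,-0.003,0.002,0.015],[0.06,0.0016,0.0045,0.1209,-0.003,0.002,0.015]]'; python3 nudge.py '[[0.03,0,0,0,0,0,0],[0.0,0,0,0,0,0,0],[0.0,0,0,0,0,0,0],[0.0,0,0,0,0,0,0]]' 40
python3 - <<'E'
from h import *
u=np.array([np.cos(np.radians(104.6)),np.sin(np.radians(104.6))])
go(list(np.array([.5925,-.0875])+.09*u)+[.0985],14.6,0)
E
```

```text
clock: 15.92
position: [0.5954, -0.0913, 0.0968]
tool_rot: [3.139, -0.0, 0.246]
force: [-0.1, -0.7, 0.3]
grip_width: 0.0599
finger_force: 0.0
clock: 16.42
position: [0.5964, -0.0907, 0.0986]
tool_rot: [3.139, -0.003, 0.247]
force: [-1.0, 3.3, 8.5]
grip_width: 0.0182
finger_force: 41.7
16.43 [ 0.5964 -0.0907  0.0986] [179.8  -0.2  14.1] F [-1.   3.3  8.5] w 0.0182 41.7 q [-0.2   0.69  0.37  1.78 -0.35  0.73 -0.97]
ROW [-0.0037 -0.094  -0.0002] [ 0.003 -0.003 -0.008] rows>= 1.5
```

```bash
python3 nudge.py '[[0.0,0,-0.012,-0.001,0.003,0,-0.008],[0.0,0,-0.024,-0.001,0.003,0,-0.008],[0.0,0,-0.036,-0.001,0.003,0,-0.008],[0.0,-0.0004,-0.048,-0.001,0.003,0,-0.008],[0.0,-0.0004,-0.05,-0.001,0.003,0,-0.008]]'; python3 -c "
from h import *
st()"
```

```text
clock: 17.05
position: [0.5832, -0.0415, 0.0987]
tool_rot: [-3.141, -0.002, 0.256]
force: [0.7, -0.5, -3.3]
grip_width: 0.0179
finger_force: 40.3
17.05 [ 0.5832 -0.0415  0.0987] [-1.80e+02 -1.00e-01  1.47e+01] F [ 0.7 -0.5 -3.3] w 0.0179 40.3 q [-0.28  0.66  0.37  1.83 -0.35  0.71 -1.03]
```

```bash
python3 nudge.py '[[0.0,0,-0.006,0,0,0,0],[0.0,0,-0.012,0,0,0,0],[0.0,0,-0.018,0,0,0,0],[0.0,0,-0.024,0,0,0,0]]'; python3 -c "
from h import *
st()"
```

```text
clock: 17.55
position: [0.5773, -0.0191, 0.0988]
tool_rot: [-3.142, -0.002, 0.255]
force: [1.2, -1.1, -3.5]
grip_width: 0.018
finger_force: 40.2
17.55 [ 0.5773 -0.0191  0.0988] [-1.80e+02 -1.00e-01  1.46e+01] F [ 1.2 -1.1 -3.5] w 0.018 40.2 q [-0.33  0.66  0.37  1.85 -0.35  0.7  -1.07]
```

```bash
python3 nudge.py '[[0.0,0,-0.008,0,0,0,0],[0.0,0,-0.016,0,0,0,0],[0.0,0,-0.024,0,0,0,0],[0.0,0,-0.024,0,0,0,0]]'
python3 - <<'E'
from h import *
st()
s=bot.grab_frame("side"); np.save("s9.npy",s)
P=[pix2w("side",w2pix("side",[.5713,.004,.15])[0],.15)]
print(w2pix("side",[[.5713,.004,.0]]))
E
```

```text
clock: 18.05
position: [0.5714, 0.0049, 0.0989]
tool_rot: [-3.141, -0.003, 0.256]
force: [1.5, 2.5, 2.0]
grip_width: 0.0178
finger_force: 41.4
18.05 [0.5714 0.0049 0.0989] [-1.80e+02 -1.00e-01  1.47e+01] F [1.5 2.5 2. ] w 0.0178 41.4 q [-0.37  0.65  0.37  1.87 -0.36  0.69 -1.11]
[[290.02029634 226.15936097]]
```

```bash
python3 nudge.py '[[0.04,0,0,0,0,0,0],[0.05,0,0,0,0,0,0],[0.05,0,0,-0.03,0,0,0],[0.05,0,0,-0.07,0,0,0],[0.05,0,0,-0.11,0,0,0]]'
python3 - <<'E'
from h import *
go([.5895,-.082,.19],104.6,12)
E
```

```text
clock: 18.73
position: [0.5708, 0.0033, 0.2099]
tool_rot: [3.142, -0.002, 0.254]
force: [0.1, 0.7, 0.6]
grip_width: 0.05
finger_force: 0.0
18.73 [0.5708 0.0033 0.2099] [ 1.80e+02 -1.00e-01  1.46e+01] F [0.1 0.7 0.6] w 0.05 0.0 q [-0.44  0.5   0.46  1.79 -0.27  0.92 -1.17]
ROW [-0.0033  0.0873  0.0199] [ 0.166  0.163 -1.565] rows>= 8.4
```

```bash
python3 nudge.py '[[0.038,0,0.02,0,0,0,-0.18],[0.038,0,0.04,0,0,0,-0.36],[0.038,0,0.06,0,0,0,-0.54],[0.038,0,0.08,0,0,0,-0.72],[0.038,-0.003,0.087,0,0,0,-0.9]]'
python3 - <<'E'
from h import *
go([.5895,-.082,.17],104.6,12)
E
```

```text
clock: 19.35
position: [0.59, -0.0829, 0.2086]
tool_rot: [3.14, -0.001, 1.159]
force: [0.4, -0.7, 0.0]
grip_width: 0.0376
finger_force: 0.0
19.35 [ 0.59   -0.0829  0.2086] [179.9  -0.   66.4] F [ 0.4 -0.7  0. ] w 0.0376 0.0 q [-0.12  0.51  0.23  1.71 -0.14  0.93 -0.25]
ROW [ 0.0006 -0.0009  0.0386] [ 0.072  0.201 -0.664] rows>= 3.7
```

```bash
python3 nudge.py '[[0.038,0,0,0.01,0.018,0.05,-0.166],[0.038,0,0,0.02,0.036,0.1,-0.332],[0.038,0,0,0.03,0.054,0.15,-0.5],[0.038,0.0006,-0.0009,0.0386,0.072,0.201,-0.664],[0.038,0.0006,-0.0009,0.0386,0.072,0.201,-0.664]]'
python3 - <<'E'
from h import *
go([.5895,-.079,.014],104.6,12)
E
```

```text
clock: 19.98
position: [0.5891, -0.0817, 0.1693]
tool_rot: [-3.14, -0.21, 1.818]
force: [-0.2, -0.2, 0.7]
grip_width: 0.0382
finger_force: 0.0
19.98 [ 0.5891 -0.0817  0.1693] [-179.9  -12.   104.2] F [-0.2 -0.2  0.7] w 0.0382 0.0 q [ 0.18  0.6  -0.05  1.66 -0.2   0.97  0.51]
ROW [-0.0299  0.0013  0.1524] [ 0.    -0.001 -0.008] rows>= 2.5
```

```bash
python3 nudge.py '[[0.038,-0.01,0,0.05,0,0,-0.008],[0.038,-0.02,0.001,0.1,0,0,-0.008],[0.038,-0.03,0.0013,0.145,0,0,-0.008],[0.038,-0.03,0.0013,0.1524,0,0,-0.008],[0.038,-0.03,0.0013,0.1524,0,0,-0.008]]'
python3 - <<'E'
from h import *
u=np.array([-.2521,.9677]); P=np.array([.5692,.0019])-.052*u
go(list(P)+[.014],104.6,12)
E
```

```text
clock: 20.6
position: [0.5907, -0.0774, 0.016]
tool_rot: [3.14, -0.209, 1.828]
force: [-0.4, -0.4, 0.9]
grip_width: 0.0382
finger_force: 0.0
20.6 [ 0.5907 -0.0774  0.016 ] [179.9 -12.  104.8] F [-0.4 -0.4  0.9] w 0.0382 0.0 q [ 0.19  0.81 -0.08  1.73 -0.22  0.69  0.57]
ROW [ 0.0291 -0.0008  0.0082] [0.001 0.001 0.003] rows>= 0.5
```

```bash
python3 nudge.py '[[0.038,0.010,0,0.0025,0,0,0],[0.038,0.020,0,0.0048,0,0,0.003],[0.038,0.029,0,0.0068,0,0,0.003],[0.038,0.039,0,0.009,0,0,0.003],[0.038,0.049,0,0.011,0,0,0.003]]'
python3 - <<'E'
from h import *
def rf():
    o=st(); d=o["position"][:2]-np.array([.5692,.0019]); print("rail x,y of TCP",d@[-.2521,.9677],d@[-.9677,-.2521],"push",-(o["force"][:2]@[-.2521,.9677]))
rf()
E
cat >> h.py <<'E'
def rf():
    o=st(); d=o["position"][:2]-np.array([.5692,.0019]); print("rail x,y of TCP",d@[-.2521,.9677],d@[-.9677,-.2521],"push",-(o["force"][:2]@[-.2521,.9677]))
E
```

```text
clock: 21.22
position: [0.5776, -0.0287, 0.0145]
tool_rot: [3.14, -0.209, 1.826]
force: [2.4, -3.1, 2.6]
grip_width: 0.0379
finger_force: 1.8
21.23 [ 0.5776 -0.0287  0.0145] [179.9 -12.  104.6] F [ 2.4 -3.1  2.6] w 0.0379 1.8 q [ 0.12  0.79 -0.08  1.79 -0.24  0.64  0.51]
rail x,y of TCP -0.031786550841041226 -0.0004505634641243429 push 3.6491458039434534
```

```bash
python3 nudge.py '[[0.038,0.006,0,0.0013,0,0,0],[0.038,0.012,0,0.0026,0,0,0],[0.038,0.018,0,0.0039,0,0,0],[0.038,0.024,0,0.0052,0,0,0]]'; python3 -c "
from h import *
rf()"
```

```text
clock: 21.72
position: [0.5712, -0.0051, 0.0141]
tool_rot: [3.14, -0.21, 1.826]
force: [3.7, -3.4, 3.3]
grip_width: 0.0382
finger_force: 2.0
21.73 [ 0.5712 -0.0051  0.0141] [179.9 -12.  104.6] F [ 3.7 -3.4  3.3] w 0.0382 2.0 q [ 0.08  0.78 -0.09  1.82 -0.24  0.62  0.48]
rail x,y of TCP -0.007266451211164475 -0.00014912950184934936 push 4.244836736363792
```

```bash
python3 nudge.py '[[0.038,0.003,0,0.0006,0,0,0],[0.038,0.006,0,0.0012,0,0,0],[0.038,0.009,0,0.0018,0,0,0]]'; python3 -c "
from h import *
rf()"
```

```text
clock: 22.1
position: [0.5691, 0.003, 0.0142]
tool_rot: [3.14, -0.209, 1.826]
force: [5.5, -10.8, 0.6]
grip_width: 0.0383
finger_force: 6.6
22.1 [0.5691 0.003  0.0142] [179.9 -12.  104.6] F [  5.5 -10.8   0.6] w 0.0383 6.6 q [ 0.07  0.78 -0.09  1.83 -0.25  0.61  0.47]
rail x,y of TCP 0.0011138049834685624 -0.00019057721827778153 push 11.812878375210635
```

```bash
python3 nudge.py '[[0.038,0.002,0,0.0004,0,0,0],[0.038,0.004,0,0.0008,0,0,0],[0.038,0.006,0,0.0012,0,0,0]]'; python3 -c "
from h import *
rf()"
```

```text
clock: 22.48
position: [0.5678, 0.0077, 0.0143]
tool_rot: [3.14, -0.208, 1.825]
force: [5.0, -10.2, -0.3]
grip_width: 0.0379
finger_force: 5.5
22.48 [0.5678 0.0077 0.0143] [179.9 -11.9 104.6] F [  5.  -10.2  -0.3] w 0.0379 5.5 q [ 0.06  0.78 -0.09  1.83 -0.25  0.6   0.46]
rail x,y of TCP 0.0059950552880219275 -0.0001241686212158704 push 11.183143366806084
```

```bash
python3 nudge.py '[[0.038,0.0015,0,0.0003,0,0,0],[0.038,0.003,0,0.0006,0,0,0]]'; python3 -c "
from h import *
rf()"
```

```text
clock: 22.72
position: [0.567, 0.0111, 0.0143]
tool_rot: [3.14, -0.208, 1.825]
force: [4.5, -9.3, -0.6]
grip_width: 0.0379
finger_force: 5.3
22.73 [0.567  0.0111 0.0143] [179.9 -11.9 104.6] F [ 4.5 -9.3 -0.6] w 0.0379 5.3 q [ 0.05  0.78 -0.09  1.83 -0.25  0.6   0.45]
rail x,y of TCP 0.009452593952697198 -0.00016833796959482615 push 10.095651022796485
```

```bash
python3 nudge.py '[[0.038,0.0015,0,0.0003,0,0,0],[0.038,0.003,0,0.0006,0,0,0]]'; python3 -c "
from h import *
rf()"
```

```text
clock: 22.98
position: [0.5661, 0.014, 0.0143]
tool_rot: [3.14, -0.208, 1.825]
force: [5.9, -9.6, -1.1]
grip_width: 0.038
finger_force: 5.2
22.98 [0.5661 0.014  0.0143] [179.9 -11.9 104.6] F [ 5.9 -9.6 -1.1] w 0.038 5.2 q [ 0.05  0.77 -0.09  1.84 -0.25  0.6   0.45]
rail x,y of TCP 0.012522681607596302 -9.980908066104218e-05 push 10.772315036548292
```

```bash
python3 nudge.py '[[0.038,0.0015,0,0.0003,0,0,0],[0.038,0.003,0,0.0006,0,0,0]]'; python3 -c "
from h import *
rf()"
```

```text
clock: 23.22
position: [0.5652, 0.0173, 0.0143]
tool_rot: [3.14, -0.208, 1.825]
force: [4.6, -5.2, -1.3]
grip_width: 0.0382
finger_force: 3.5
23.23 [0.5652 0.0173 0.0143] [179.9 -11.9 104.6] F [ 4.6 -5.2 -1.3] w 0.0382 3.5 q [ 0.04  0.77 -0.09  1.84 -0.25  0.59  0.45]
rail x,y of TCP 0.015897474700276245 -4.010449701028051e-05 push 6.227297732791411
```

```bash
python3 nudge.py '[[0.038,0.002,0,0.0004,0,0,0],[0.038,0.004,0,0.0008,0,0,0],[0.038,0.006,0,0.0013,0,0,0]]'; python3 -c "
from h import *
rf()"
```

```text
clock: 23.6
position: [0.5636, 0.0237, 0.0143]
tool_rot: [3.14, -0.209, 1.826]
force: [6.1, -11.3, 0.2]
grip_width: 0.0382
finger_force: 6.3
23.6 [0.5636 0.0237 0.0143] [179.9 -12.  104.6] F [  6.1 -11.3   0.2] w 0.0382 6.3 q [ 0.03  0.77 -0.09  1.84 -0.25  0.59  0.44]
rail x,y of TCP 0.02246651448511537 -0.00010752246940709611 push 12.508723724697948
```

```bash
python3 nudge.py '[[0.038,0.0015,0,0.0003,0,0,0],[0.038,0.003,0,0.0006,0,0,0]]'; python3 -c "
from h import *
rf()"
```

```text
clock: 23.85
position: [0.5638, 0.024, 0.0144]
tool_rot: [3.139, -0.205, 1.824]
force: [9.3, -24.2, -1.1]
grip_width: 0.0382
finger_force: 12.6
23.85 [0.5638 0.024  0.0144] [179.9 -11.8 104.5] F [  9.3 -24.2  -1.1] w 0.0382 12.6 q [ 0.03  0.77 -0.09  1.85 -0.25  0.58  0.44]
rail x,y of TCP 0.02275262444070137 -0.00036412265033859725 push 25.79047240172601
```

```bash
python3 nudge.py '[[0.038,0.001,0,0.0002,0,0,0],[0.038,0.002,0,0.0004,0,0,0]]'; python3 -c "
from h import *
rf()"
```

```text
clock: 24.1
position: [0.5638, 0.0241, 0.0144]
tool_rot: [3.138, -0.203, 1.823]
force: [9.4, -32.1, -0.6]
grip_width: 0.0379
finger_force: 16.6
24.1 [0.5638 0.0241 0.0144] [179.8 -11.7 104.5] F [  9.4 -32.1  -0.6] w 0.0379 16.6 q [ 0.03  0.77 -0.09  1.85 -0.25  0.58  0.43]
rail x,y of TCP 0.022883693743917084 -0.0004149838077525396 push 33.414569138775576
```

Solid stop at the expected travel after the force drop. I'll back off and compare the knob's height in the side view with the earlier picture.

```bash
python3 nudge.py '[[0.038,-0.015,0,-0.003,0,0,0],[0.038,-0.045,0,-0.012,0,0,0],[0.038,-0.06,0,-0.06,0,0,0],[0.038,-0.075,0,-0.12,0,0,0],[0.038,-0.1,0,-0.18,0,0,0]]'
python3 - <<'E'
from h import *
st()
a=np.load("s8.npy"); b=bot.grab_frame("side"); np.save("s10.npy",b)
ga,gb=[cv2.cvtColor(i,cv2.COLOR_BGR2GRAY).astype(np.float32) for i in(a,b)]
def reg(c0,c1,r0,r1):
    W=np.eye(2,3,dtype=np.float32)
    try: cc,W=cv2.findTransformECC(ga[r0:r1,c0:c1],gb[r0:r1,c0:c1],W,cv2.MOTION_TRANSLATION); return cc,W[:,2]
    except cv2.error as e: return e
print("knob",reg(249,265,172,185)); print("block",reg(226,250,170,200))
t=w2pix("side",[[.5,0.1,.073],[.5,.1,.076]]);print("px per 3mm",t[1]-t[0])
cv2.imwrite("pics/c9.png",np.hstack([crop(a,215,145),crop(b,215,145)]))
E
```

```text
clock: 24.72
position: [0.5953, -0.1001, 0.1694]
tool_rot: [3.142, -0.211, 1.828]
force: [1.2, -0.2, -0.6]
grip_width: 0.0379
finger_force: 0.0
24.73 [ 0.5953 -0.1001  0.1694] [180.  -12.1 104.7] F [ 1.2 -0.2 -0.6] w 0.0379 0.0 q [ 0.2   0.61 -0.04  1.63 -0.2   0.99  0.54]
knob (0.5148587466901982, array([-0.2760998,  4.9222713], dtype=float32))
block (0.802758571134688, array([-0.81726307, -0.28426424], dtype=float32))
px per 3mm [-0.08297081 -1.11080909]
```

Run:
```python
from h import *
a=np.load("s8.npy"); b=np.load("s10.npy")
A,B=[i.astype(np.float32) for i in(a,b)]
print("red-blue diff, knob rows 172..190, cols 250..264")
for n,i in(("a",A),("b",B)):
    print(n); print((i[172:190,250:264,2]-i[172:190,250:264,0]).astype(int))
print(w2pix("side",[[.5495,.077,.03],[.5495,.077,.15],[.543,.1025,.076]]))
```

```text
red-blue diff, knob rows 172..190, cols 250..264
a
[[168 171 170 170 168 171 159 134 123 119 126 131 132 130]
 [171 168 170 169 165 170 169 167 144 125 123 128 132 130]
 [168 166 168 168 167 168 169 169 168 151 128 124 129 131]
 [169 167 165 160 167 169 169 169 168 168 156 122 124 129]
 [168 168 157 163 169 167 169 167 167 170 164 126 120 125]
 [170 160 111 158 171 169 170 168 168 171 167 137 113 124]
 [170 153  81 117 151 165 169 168 168 164 155 120 100 121]
 [168 133  86  99 113 126 141 144 144 143 125  96 106 121]
 [170 161  94  86  97 108 115 115 114 113 103 108 113 123]
 [169 166 125  84  90  94  95 101  99 108  99 114 118 122]
 [168 171 165  92  73  87  98  96  88  82  88 121 124 121]
 [168 171 166  96  42  56  61  61  57  46  57 116 141 123]
 [167 171 166 102  23  32  34  33  32  29  57 147 170 147]
 [170 170 173 140  17  26  27  28  28  21  62 144 173 168]
 [168 169 174 140  14  23  26  28  27  21  65 146 172 170]
 [170 171 172 146  39  24  22  22  21  27  96 162 169 167]
 [158 166 172 166 136  79  55  54  60  96 150 172 167 153]
 [102 144 168 172 172 167 156 155 166 176 173 
[... 466 characters left out ...]
 106  19  28  33  35]
 [169 161  95  86  97 109 120 117 107  87  29  28  29  31]
 [169 167 128  83  89  94  95 104  94  84  29  38  37  34]
 [166 170 167  94  73  91  99 100  91  75  24  33  37  38]
 [167 168 166  99  44  57  60  64  61  51  23  28  31  32]
 [168 169 165 107  23  32  34  35  33  28  38  34  30  25]
 [168 168 173 145  17  25  28  28  30  27  35  35  35  36]
 [168 168 172 141  15  25  27  27  28  27  31  33  35  38]
 [169 169 170 147  40  25  21  22  24  24  28  27  28  32]
 [159 169 169 168 138  80  55  56  60  53  37  33  29  26]
 [103 146 169 170 172 167 156 158 159 127  31  38  37  37]]
[[264.67341567 198.02202199]
 [263.59709813 152.57141052]
 [255.99430018 175.45103238]]
```

The knob's pixels match those on the empty rail, so the plunger is fully down, and the shaft sits where a home shoe would put it. Nothing touches the robot, so I'm handing in.

```bash
python3 -c "
from workcell import bot
print(bot.job_done())"
```

```text
the job is handed in; nothing more can be done
None
```

The mandrel is upright on the rail and pushed home against the stop, the plunger has dropped into the groove, the gripper has let go and backed off, and the job was handed in at about 25 s; the hand-in gave no verdict.

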